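# Fill the kit tray for a linear axis

### The job

Make up the kit in the blue tray: put the green-capped carriage in the green recess, the coupling with the red spider in the red one, the yellow-ringed ball nut in the yellow one and the dark bearing block in the white one, each standing upright and flat on the floor of its recess. Set the parts down gently, do not drop them in. The orange-capped carriage and the coupling with the blue spider belong to another job: leave them standing where they are.

Things in the scene. Friction and masses are not known exactly. Their poses are not given: they have to be found in the camera images.
- carriage_green: The wanted linear-guide carriage, about 0.35 kg: 64 x 42 x 32 mm (x, y, z), a steel block whose two 10 mm end caps (at its +x and -x ends) are green. Origin: centre of its underside; z up, x along the 64 mm length. It stands flat on the table.
- coupling_red: The wanted shaft coupling half, about 0.12 kg: a round aluminium hub standing upright, 40 mm in diameter and 36 mm high, with three jaws on top and the red star-shaped spider between them. Origin: centre of its underside; z up.
- ball_nut: The steel ball nut, about 0.25 kg, standing on its flange: flange 50 mm in diameter and 10 mm thick, above it a barrel 30 mm in diameter, 46 mm high in all, with a yellow wiper ring at the top of the barrel. Origin: centre of the flange's underside; z up.
- bearing_block: The dark steel bearing block, about 0.3 kg, a plain upright block 60 x 26 x 44 mm (x, y, z) with a bright round bearing in both broad faces and two bright bolt heads on top. Origin: centre of its underside; z up, x along the 60 mm length.
- carriage_orange: Look-alike that stays where it is, a linear-guide carriage: 64 x 42 x 32 mm (x, y, z), a steel block whose two 10 mm end caps (at its +x and -x ends) are orange. Origin: centre of its underside; z up, x along the 64 mm length. It stands flat on the table.
- coupling_blue: Look-alike that stays where it is, a shaft coupling half: a round aluminium hub standing upright, 40 mm in diameter and 36 mm high, with three jaws on top and the blue star-shaped spider between them. Origin: centre of its underside; z up.
- recess_green: Green-floored rectangular recess, 80 mm along x, 58 mm along y, 6 mm deep, for the carriage lengthways along x. In a fixed black tile 100 x 90 x 8 mm; the four tiles lie 2 x 2, in any order, in a blue tray 208 x 188 mm with a rim 4 mm wide, 12 mm high. Origin: centre of the tile's underside, 4 mm above the table; recess centred on it, floor at z = 2 mm, tile top at z = 8 mm. z up, x along the 100 mm side.
- recess_red: Red-floored round recess, 56 mm in diameter, 6 mm deep, for the coupling. In a fixed black tile 100 x 90 x 8 mm; the four tiles lie 2 x 2, in any order, in a blue tray 208 x 188 mm with a rim 4 mm wide, 12 mm high. Origin: centre of the tile's underside, 4 mm above the table; recess centred on it, floor at z = 2 mm, tile top at z = 8 mm. z up, x along the 100 mm side.
- recess_yellow: Yellow-floored round recess, 66 mm in diameter, 6 mm deep, for the ball nut, flange down. In a fixed black tile 100 x 90 x 8 mm; the four tiles lie 2 x 2, in any order, in a blue tray 208 x 188 mm with a rim 4 mm wide, 12 mm high. Origin: centre of the tile's underside, 4 mm above the table; recess centred on it, floor at z = 2 mm, tile top at z = 8 mm. z up, x along the 100 mm side.
- recess_white: White-floored rectangular recess, 76 mm along x, 42 mm along y, 6 mm deep, for the bearing block lengthways along x. In a fixed black tile 100 x 90 x 8 mm; the four tiles lie 2 x 2, in any order, in a blue tray 208 x 188 mm with a rim 4 mm wide, 12 mm high. Origin: centre of the tile's underside, 4 mm above the table; recess centred on it, floor at z = 2 mm, tile top at z = 8 mm. z up, x along the 100 mm side.
Not all that is in view belongs to the job. What is shaped like the recess_green but pink or turquoise is not meant. Leave any purple look-alike of the coupling_blue alone.

How it is judged:
At the end, for the whole second after the job is handed in: Each of the four kit parts stands in its own recess: centre within 14 mm of the recess centre, underside within 2 mm of the recess floor, upright within 0.06 rad, at rest; both look-alikes are at rest within 20 mm of where they started (horizontal distance between carriage_green and recess_green below 0.014 m and z of carriage_green in the frame of recess_green below 0.004 m and angle between each of carriage_green, coupling_red, ball_nut, bearing_block's own z axis and vertical below 0.06 rad and linear speed of each of carriage_green, coupling_red, ball_nut, bearing_block, carriage_orange, coupling_blue below 0.02 m/s and angular speed of each of carriage_green, coupling_red, ball_nut, bearing_block below 0.2 rad/s and horizontal distance between coupling_red and recess_red below 0.014 m and z of coupling_red in the frame of recess_red below 0.004 m and horizontal distance between ball_nut and recess_yellow below 0.014 m and z of ball_nut in the frame of recess_yellow below 0.004 m and horizontal distance between bearing_block and recess_white below 0.014 m and z of bearing_block in the frame of recess_white below 0.004 m and distance of each of carriage_orange, coupling_blue from where it was at the start of the episode below 0.02 m); the robot touches nothing.
It fails at once if the carriage green is dropped into the tray (moving faster than 0.7 m/s within 15 mm of its recess floor) instead of set down (linear speed of carriage_green above 0.7 m/s and horizontal distance between carriage_green and recess_green below 0.05 m and z of carriage_green in the frame of recess_green below 0.017 m).
It fails at once if the coupling red is dropped into the tray (moving faster than 0.7 m/s within 15 mm of its recess floor) instead of set down (linear speed of coupling_red above 0.7 m/s and horizontal distance between coupling_red and recess_red below 0.05 m and z of coupling_red in the frame of recess_red below 0.017 m).
It fails at once if the ball nut is dropped into the tray (moving faster than 0.7 m/s within 15 mm of its recess floor) instead of set down (linear speed of ball_nut above 0.7 m/s and horizontal distance between ball_nut and recess_yellow below 0.05 m and z of ball_nut in the frame of recess_yellow below 0.017 m).
It fails at once if the bearing block is dropped into the tray (moving faster than 0.7 m/s within 15 mm of its recess floor) instead of set down (linear speed of bearing_block above 0.7 m/s and horizontal distance between bearing_block and recess_white below 0.05 m and z of bearing_block in the frame of recess_white below 0.017 m).
It also fails if it takes over 120 s, if anything falls off the work surface, if the arm or the gripper's body presses on something with over 40 N, if the wrist force passes 120 N, or if a joint passes its speed limit or range.

### The arm

A 6-joint arm with a two-finger parallel gripper is mounted at the origin on the work surface. World frame = base frame: x ahead of the robot, y to its left, z up, the work surface at z = 0. Lengths are in m, angles in rad, forces in N, time in s.
With the tool pointing down it reaches from about 0.325 to 1 m from the base axis. Payload 5.1 kg.
Tool frame: the origin (TCP) lies at the very end of the fingers, on their centre line; the grasp point (between the pads) lies 19 mm behind it; z points along the fingers, y is the line along which they close (so a half turn about z gives the same grasp; the last joint's range is limited). The gripper opens to 85 mm and grips with 20 to 120 N. Pads are 22 mm wide; open, the fingers measure 114 mm over their backs; the gripper's body (76 mm by 85 mm) begins 54 mm behind the grasp point. The pads swing forward as they close: fully open they stand 13 mm farther back than shut.
Start: joints at [1.077, 0.124, 1.65, -0, 1.367, -0.083], TCP at [0.26, 0.596, 0.231] pointing down, gripper open.
Joint ranges: [-2.61, 2.61], [-1.02, 2.33], [0.03, 2.71], [-1.35, 4.49], [0.32, 2.68], [-2.91, 2.91]. Speed limits (rad/s): [2.57, 2.57, 3.14, 3.14, 3.14, 3.14].

### API

Orientations are given as [roll, pitch, yaw] about the fixed x, y, z axes, in that order (R = Rz(yaw) Ry(pitch) Rx(roll)).
In Python, from workcell import r, imaging, workorder gives the robot as it stands.
- The arm moves only by the tool drive_tool, never from a script. Its argument "moves" is text: rows parted by semicolons, each of 7 numbers parted by spaces: the shift along the tool's x, y, z in m, then the turn, a rotation vector about the tool's x, y, z in degrees, then the closure in counts, from 0 (fully open) to 255 (shut). In form: x y z ax ay az claw; .... A call has 1 to 8 rows; each row is the pose to reach, as a shift and turn from the pose commanded when the call began, along the tool's axes at that moment; what a row does not reach only later rows make up. A row lasts 1/8 s, in which the tool goes at most 62.5 mm and 10.7 degrees, less where a joint would pass 70% of its speed; a pose out of reach is approached as far as the arm can. A call with a gripper value outside its range is refused whole. The fingers move at their own pace and stop on an object; "squeeze" is the grip in N (left out, the last holds). Time passes only in rows, so rows that repeat a pose let the fingers close. It gives the time, the measured TCP pose, the force, the opening and the grip force at its end, in the units of the state.
- r.read_state(): the state, without advancing time (a new reading comes with each control period).
- imaging.capture(name): name is "scene" or "side" or "wrist"; returns a dict with "pixels" (480x640x3 uint8, blue, green, red), "fovy" (degrees; the focal length in pixels is half the picture's height over the tangent of half this angle, whatever the lens; pixels are square), "cx", "cy" (the principal point, pixels), "xyz" and "orientation" of the camera in the world; the wrist camera has in their place "hand_eye" (4x4, takes a point from camera to tool coordinates, whose origin is the TCP and whose axes are the flange's). Camera axes: x right, y down, z forward; pixel columns grow to the right and rows downward; lengths in m; the calibration is good to about 2 mm. The wrist camera is an equidistant fisheye: a pixel r from the principal point sees the ray r / f radians off the axis. A picture is of the moment at which its call begins: read the wrist's pose just before it. There is no depth.
- workorder.finish_job(): hands the job in; it is judged then, once.
The state is a dict: "time": time; "joint_pos": joint angles; "joint_velocities": joint speeds; "effort": joint torques, N m; "eef_pos": TCP position; "eef_rot": TCP orientation; "force": force on the tool from outside, world axes, zero at the start; "ft_torque": the same for the moment, N m; "finger_gap": opening from 0.0 (shut) to 1.0 (fully open); "grasp_force": force on a finger pad.
Only numpy, scipy, OpenCV 4.12 (cv2) and the standard library are available. Lean on these libraries where they do the work, as an engineer would, in place of code of your own. Each camera call takes 0.05 s, during which the arm holds its last target. There are 200 camera calls.

## Working session

There is one attempt and no reset: what is moved stays moved. The work goes in short steps, Python scripts to look and compute and a tool call to move; the robot and the scene stay as the last step left them, time stands still between calls to the robot, and variables do not carry over. Pictures are saved under pics/ and viewed, at most 14 in all, crops included, and the job is handed in when it is done.

Besides the shell and the picture viewer there is one more tool, called after ">>>" as name(argument=value, ...), one argument or row to a line, values as JSON. drive_tool: Moves the arm, as the interface text tells. Its arguments: {"type":"object","properties":{"moves":{"type":"string"},"squeeze":{"type":"number"}},"required":["moves"]}

```bash
ls; mkdir -p pics; python3 - <<'E'
from workcell import r, imaging, workorder
import cv2
s=r.read_state()
print(s)
for n in("scene","side","wrist"):
    d=imaging.capture(n); cv2.imwrite(f"pics/{n}0.png",d["pixels"]); print({k:v for k,v in d.items() if k!="pixels"})
E
```

```text
pics
{'time': 0.0, 'joint_pos': array([ 1.07743916e+00,  1.24513976e-01,  1.65170345e+00, -2.51901411e-06,
        1.36750888e+00, -8.25892031e-02]), 'joint_velocities': array([ 3.27392369e-04, -2.62861276e-05, -1.88661345e-03,  2.13864875e-03,
       -3.23846725e-04, -3.89536780e-04]), 'effort': array([-3.19944147e-04, -4.23617435e+01, -3.65450871e+01, -4.02955698e-05,
        6.62876613e-03,  3.08638346e-05]), 'eef_pos': array([0.25927698, 0.59536675, 0.23002988]), 'eef_rot': array([-3.13946607e+00, -1.73558609e-04,  2.73082501e+00]), 'force': array([-0.01691339,  0.33213695,  0.58013906]), 'ft_torque': array([ 0.002859  , -0.01246956, -0.00679094]), 'grasp_force': 0.0, 'finger_gap': 0.9995930312989818}
{'fovy': 53.73036068510661, 'cx': 319.4463742085447, 'cy': 243.11014170456025, 'xyz': array([1.12122759, 0.65861045, 0.62084255]), 'orientation': array([-2.1352647 , -0.02042537,  2.44925931])}
{'fovy': 56.02212171327308, 'cx': 313.61314281297985, 'cy': 238.152875681272, 'xyz': array([0.34674977, 0.5869592 , 0.60068772]), 'orientation': array([-2.28392691, -0.01500196, -2.83752064])}
{'fovy': 65.70646984690485, 'cx': 313.4672684831555, 'cy': 245.46473904425315, 'hand_eye': array([[-7.60111554e-06, -9.51889308e-01, -3.06442075e-01,
         7.98178251e-02],
       [ 9.99999884e-01,  1.40032804e-04, -4.59782956e-04,
        -2.56367392e-04],
       [ 4.80574423e-04, -3.06442043e-01,  9.51889197e-01,
        -1.41945130e-01],
       [ 0.00000000e+00,  0.00000000e+00,  0.00000000e+00,
         1.00000000e+00]])}
```

View pics/scene0.png

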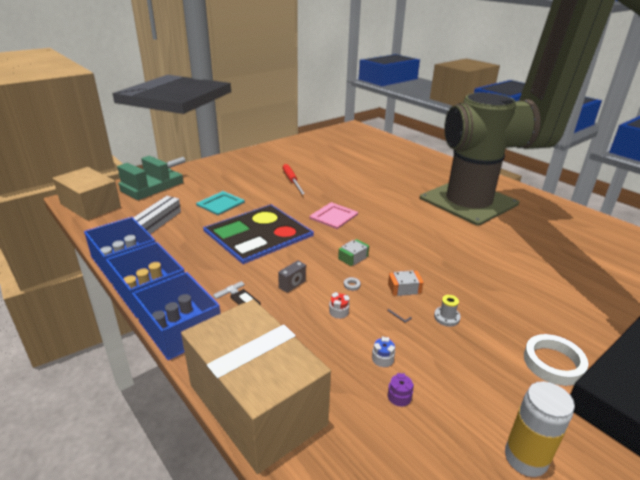

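View pics/side0.png

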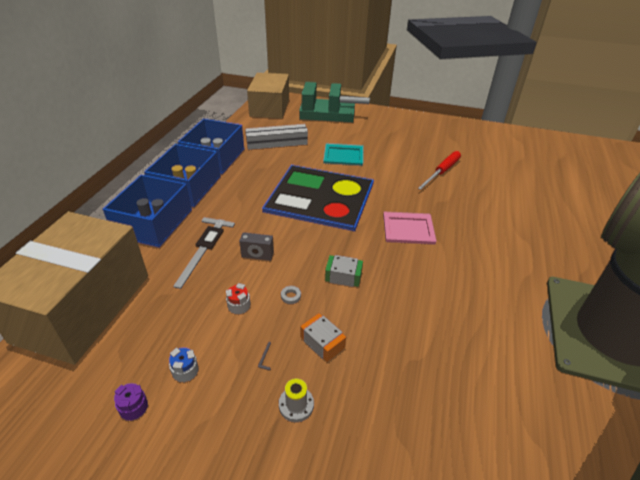

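Both views show the tray and all the parts. Scene view: the recess floors are at green (231,230), yellow (264,217), red (285,232) and white (251,245). The parts are the green carriage (353,251), red coupling (340,304), nut (449,309) and block (292,276), plus orange (405,282) and blue (384,350). Side view: floors at green (306,181), yellow (347,188), red (336,210) and white (293,201), with the green carriage at (345,270), red coupling (237,298), nut (296,395) and block (257,246).

```bash
cat > h.py <<'E'
from workcell import r, imaging, workorder
import cv2, numpy as np
from scipy.spatial.transform import Rotation as Ro
def cap(name, save=None):
    s=r.read_state(); d=imaging.capture(name); d["fish"]=name=="wrist"
    if d["fish"]:
        T=np.eye(4); T[:3,:3]=Ro.from_euler("xyz",s["eef_rot"]).as_matrix(); T[:3,3]=s["eef_pos"]
        d["T"]=T@d["hand_eye"]
    else:
        T=np.eye(4); T[:3,:3]=Ro.from_euler("xyz",d["orientation"]).as_matrix(); T[:3,3]=d["xyz"]; d["T"]=T
    d["f"]=240/np.tan(np.radians(d["fovy"]/2))
    if save: cv2.imwrite(f"pics/{save}.png",d["pixels"])
    return d
def ray(d,p):
    v=(np.asarray(p,float)-[d["cx"],d["cy"]])/d["f"]
    if d["fish"]:
        t=np.hypot(*v); c=np.array([*(v*np.sinc(t/np.pi)),np.cos(t)])
    else: c=np.array([*v,1.])
    w=d["T"][:3,:3]@c; return d["T"][:3,3],w/np.linalg.norm(w)
def plane(d,p,z):
    o,w=ray(d,p); return o+w*(z-o[2])/w[2]
def tri(obs):
    A=np.zeros((3,3));b=np.zeros(3);L=[ray(d,p) for d,p in obs]
    for o,w in L: P=np.eye(3)-np.outer(w,w);A+=P;b+=P@o
    x=np.linalg.solve(A,b); return x,max(np.linalg.norm(np.cross(x-o,w)) for o,w in L)
HSV=dict(red=[(0,130,110),(8,255,255),(172,130,110),(180,255,255)],green=[(50,100,50),(80,255,255)],
 yellow=[(24,130,110),(36,255,255)],white=[(0,0,200),(180,40,255)],blue=[(105,120,90),(122,255,255)],
 orange=[(5,200,150),(16,255,255)],dark=[(0,0,0),(180,110,75)],gray=[(0,0,110),(180,45,235)])
def blobs(d,col,box=(0,0,640,480),amin=20):
    h=cv2.cvtColor(d["pixels"],cv2.COLOR_BGR2HSV);k=HSV[col]
    m=cv2.inRange(h,k[0],k[1])
    if len(k)>2:m|=cv2.inRange(h,k[2],k[3])
    q=np.zeros_like(m);x0,y0,x1,y1=box;q[y0:y1,x0:x1]=m[y0:y1,x0:x1]
    n,l,st,c=cv2.connectedComponentsWithStats(q)
    o=sorted([i for i in range(1,n) if st[i,4]>=amin],key=lambda i:-st[i,4])
    return [(c[i],st[i,4],l==i) for i in o]
E
python3 - <<'E'
from h import *
a=cap("scene");b=cap("side")
B={"F_green":("green",(205,215,250,245),(285,168,330,192)),"F_yellow":("yellow",(248,207,282,228),(328,175,365,200)),
"F_red":("red",(270,222,300,242),(320,200,355,220)),"F_white":("white",(230,234,272,256),(270,190,316,212)),
"c_red":("red",(322,285,358,320),(220,280,256,315)),"nut":("yellow",(435,290,465,312),(280,375,312,400)),
"c_green":("green",(332,236,375,270),(320,250,370,292)),"blue":("blue",(370,335,400,365),(165,343,200,375)),
"orange":("orange",(385,265,430,300),(298,312,350,362)),"block":("dark",(274,258,312,294),(236,230,278,264))}
for n,(c,x,y) in B.items():
    P=[];ok=[]
    for d,bx in((a,x),(b,y)):
        bl=blobs(d,c,bx,5); ys,xs=np.nonzero(sum(m for _,_,m in bl)>0) if bl else ([],[])
        # centre of the convex hull of all pixels
        M=cv2.moments(cv2.convexHull(np.c_[xs,ys].astype(np.int32))) if len(xs) else None
        P.append((d,(M["m10"]/M["m00"],M["m01"]/M["m00"])) if M and M["m00"] else None); ok.append(len(xs))
    print(n,ok,*( [np.round(q,4) for q in tri(P)] if all(P) else ["-"]))
E
```

```text
F_green [317, 433] [ 0.6264 -0.2691  0.0059] 0.0004
F_yellow [259, 335] [ 0.5258 -0.2673  0.007 ] 0.0001
F_red [210, 288] [ 0.5263 -0.1773  0.0064] 0.0001
F_white [228, 232] [ 0.626  -0.1792  0.0052] 0.0
c_red [105, 177] [0.6172 0.1303 0.0282] 0.0003
nut [136, 304] [0.4613 0.2768 0.0433] 0.0003
c_green [109, 196] [ 0.4662 -0.0135 -0.0056] 0.0004
blue [125, 220] [0.6407 0.2743 0.0285] 0.0008
orange [0, 205] -
block [152, 393] [ 6.367e-01 -3.000e-04  1.190e-02] 0.0
```

```bash
cat >> h.py <<'E'
def go(x,y,z,yaw=np.pi):
    "shift and turn in tool axes from the present pose to a tool-down pose"
    s=r.read_state();R=Ro.from_euler("xyz",s["eef_rot"]);t=R.inv().apply(np.array([x,y,z])-s["eef_pos"])
    v=(R.inv()*Ro.from_euler("xyz",[np.pi,0,yaw])).as_rotvec(degrees=True)
    print("go",np.round(t,4),np.round(v,1))
E
python3 -c "
from h import *
go(.461,.277,.11)"
```

```text
go [-0.312  -0.2115  0.1209] [ -0.1  -0.  -23.5]
```

>>> drive_tool(
  moves="-0.312 -0.2115 0.05 -0.1 0 -23.5 0;-0.312 -0.2115 0.05 -0.1 0 -23.5 0;-0.312 -0.2115 0.05 -0.1 0 -23.5 0;-0.312 -0.2115 0.05 -0.1 0 -23.5 0;-0.312 -0.2115 0.121 -0.1 0 -23.5 0;-0.312 -0.2115 0.121 -0.1 0 -23.5 0;-0.312 -0.2115 0.121 -0.1 0 -23.5 0;-0.312 -0.2115 0.121 -0.1 0 -23.5 0",
  squeeze=40,
)

```text
time: 1.25
eef_pos: [0.4606, 0.2754, 0.1083]
eef_rot: [-3.142, -0.003, 3.138]
force: [0.1, 0.4, 0.4]
finger_gap: 0.997
grasp_force: 0.0
```

```bash
python3 - <<'E'
from h import *
d=cap("wrist","nut1"); a=cap("scene");b=cap("side")
for c,n,m in blobs(d,"yellow",amin=100)[:3]: print(c,n,plane(d,c,.046))
Bs=blobs(d,"yellow",amin=100)
if Bs:
  c=Bs[0][0]; q=blobs(b,"yellow",(270,370,320,405),20)
  if q: print(tri([(d,c),(b,q[0][0])]))
E
```

```text
[318.27835052 267.34776632] 1455 [0.45982679 0.27843558 0.046     ]
(array([0.45871909, 0.27879693, 0.04557858]), np.float64(0.00123902149068009))
```

View pics/nut1.png

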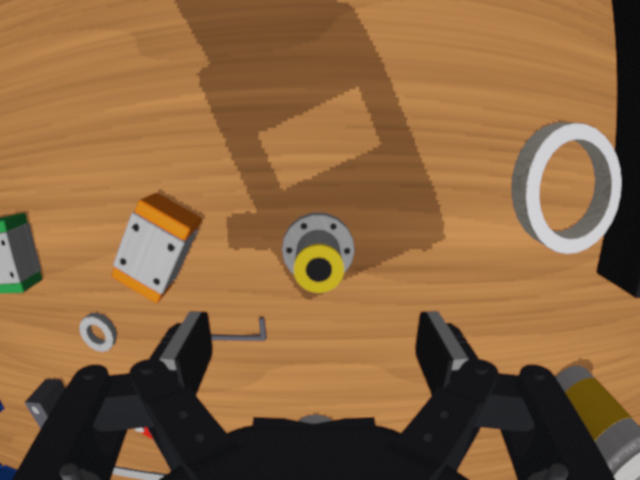

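The wrist view shows the nut's ring at (318,267) and its flange at (318,247), so the nut is at about (0.4595, 0.2785). Only the hex key lies near the fingers, and it is clear of them.

>>> drive_tool(
  moves="0.001 0.002 0.05 0 0 0 0;0.001 0.002 0.085 0 0 0 0;0.001 0.002 0.092 0 0 0 0;0.001 0.002 0.092 0 0 0 255;0.001 0.002 0.092 0 0 0 255;0.001 0.002 0.092 0 0 0 255;0.001 0.002 0.092 0 0 0 255;0.001 0.002 0.092 0 0 0 255",
  squeeze=40,
)

```text
time: 2.4
eef_pos: [0.4615, 0.2801, 0.0202]
eef_rot: [3.139, 0.003, 3.141]
force: [-1.0, -0.7, 7.0]
finger_gap: 0.335
grasp_force: 40.0
```

>>> drive_tool(
  moves="0 0 -0.02 0 0 0 255;0 0 -0.06 0 0 0 255;0 0 -0.1 0 0 0 255;-0.01 -0.05 -0.11 0 0 0 255;-0.02 -0.11 -0.11 0 0 0 255;-0.03 -0.17 -0.11 0 0 0 255;-0.035 -0.23 -0.11 0 0 0 255;-0.04 -0.29 -0.11 0 0 0 255",
)

```text
time: 3.4
eef_pos: [0.4994, -0.0125, 0.1275]
eef_rot: [3.14, 0.0, 3.141]
force: [0.7, 0.1, -2.7]
finger_gap: 0.336
grasp_force: 40.3
```

>>> drive_tool(
  moves="-0.01 -0.06 0 0 0 0 255;-0.015 -0.12 0 0 0 0 255;-0.02 -0.18 0 0 0 0 255;-0.025 -0.22 0 0 0 0 255;-0.025 -0.257 0 0 0 0 255;-0.025 -0.257 0 0 0 0 255;-0.025 -0.257 0 0 0 0 255;-0.025 -0.257 0 0 0 0 255",
)

```text
time: 4.4
eef_pos: [0.5246, -0.2666, 0.1271]
eef_rot: [3.139, -0.0, -3.141]
force: [0.2, 0.1, -1.9]
finger_gap: 0.334
grasp_force: 40.3
```

```bash
python3 - <<'E'
from h import *
d=cap("wrist","tray1"); s=r.read_state(); print(s["eef_pos"],s["eef_rot"],s["finger_gap"],s["joint_pos"])
for col in("yellow","red","green","white"):
  for c,n,m in blobs(d,col,amin=300)[:4]: print(col,c.round(),n,plane(d,c,.006).round(4))
go(.526,-.268,.13)
E
```

```text
[ 0.52474438 -0.26654991  0.12721971] [ 3.13952665e+00  4.41858766e-06 -3.14098261e+00] 0.33632546367813854 [-5.62014752e-01  7.75405279e-02  1.88182578e+00  1.89001211e-03
  1.18332526e+00 -2.13413623e+00]
yellow [316. 231.] 4401 [ 0.5183 -0.2639  0.006 ]
yellow [313. 347.] 3388 [ 0.6191 -0.2661  0.006 ]
red [433. 241.] 3645 [ 0.5261 -0.1745  0.006 ]
green [ 20. 394.] 4796 [ 0.723  -0.6308  0.006 ]
green [318. 384.] 716 [ 0.6594 -0.2621  0.006 ]
green [620. 147.] 415 [0.4358 0.012  0.006 ]
green [618. 208.] 366 [0.4929 0.0202 0.006 ]
white [421. 335.] 1619 [ 0.6092 -0.1745  0.006 ]
go [-0.0013 -0.0014 -0.0028] [0.1 0.  0. ]
```

View pics/tray1.png

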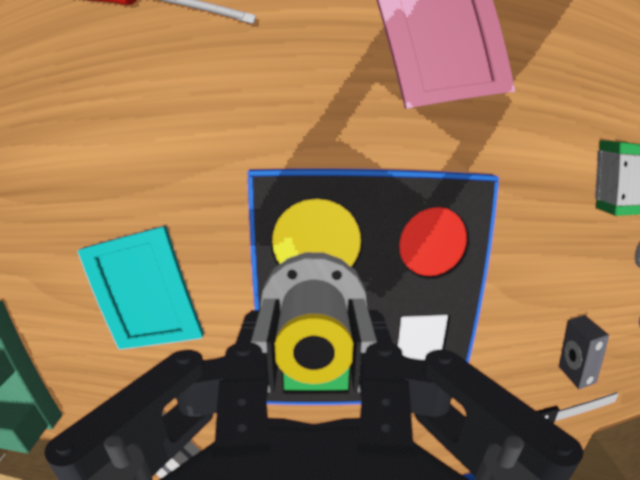

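The tray is visible: the yellow floor (316,240) is partly hidden by the held nut (ring at 313,347), and the red floor is at (433,241). Red measures (0.526, -0.1745), so the yellow centre is about (0.526, -0.265).

>>> drive_tool(
  moves="-0.001 0.001 0.04 0 0 0 255;-0.001 0.001 0.08 0 0 0 255;-0.001 0.001 0.095 0 0 0 255;-0.001 0.001 0.1 0 0 0 255;-0.001 0.001 0.102 0 0 0 255;-0.001 0.001 0.103 0 0 0 255;-0.001 0.001 0.103 0 0 0 255",
)

```text
time: 5.32
eef_pos: [0.527, -0.2672, 0.0262]
eef_rot: [3.141, 0.003, 3.141]
force: [-0.1, 1.3, 2.4]
finger_gap: 0.337
grasp_force: 40.6
```

>>> drive_tool(
  moves="0 0 0 0 0 0 120;0 0 0 0 0 0 110;0 0 -0.02 0 0 0 110;0 0 -0.06 0 0 0 110;0 0.0 -0.11 0 0 0 60;-0.02 0.02 -0.15 0 0 0 0;-0.05 0.045 -0.17 0 0 0 0;-0.05 0.045 -0.17 0 0 0 0",
)

```text
time: 6.32
eef_pos: [0.5786, -0.2212, 0.1992]
eef_rot: [-3.14, 0.007, -3.139]
force: [0.0, 1.1, -0.7]
finger_gap: 1.001
grasp_force: 0.0
```

```bash
python3 - <<'E'
from h import *
d=cap("wrist","tray2"); s=r.read_state(); print(s["eef_pos"],s["eef_rot"],s["finger_gap"],s["joint_pos"])
for col,z in(("yellow",.052),("red",.006),("green",.006),("white",.006)):
  for c,n,m in blobs(d,col,amin=150)[:5]: print(col,c.round(),n,plane(d,c,z).round(4))
E
```

```text
[ 0.57688664 -0.22156929  0.19689923] [-3.14150898  0.00317268 -3.14040718] 0.9971517803011916 [-4.54140325e-01  7.60300619e-02  1.76045311e+00  1.36913203e-03
  1.30222347e+00 -2.02648340e+00]
yellow [274. 156.] 1576 [ 0.5201 -0.2517  0.052 ]
yellow [256. 164.] 809 [ 0.5263 -0.266   0.052 ]
red [366. 159.] 2979 [ 0.526  -0.1745  0.006 ]
red [617. 259.] 280 [0.6243 0.1597 0.006 ]
green [269. 262.] 4710 [ 0.6249 -0.2639  0.006 ]
green [ 16. 314.] 3713 [ 0.7059 -0.6218  0.006 ]
green [547.  80.] 358 [0.4324 0.014  0.006 ]
green [549. 135.] 358 [0.4891 0.0185 0.006 ]
white [362. 263.] 2784 [ 0.6257 -0.1746  0.006 ]
white [104. 351.] 457 [ 0.746  -0.4797  0.006 ]
white [116. 343.] 455 [ 0.7319 -0.4569  0.006 ]
white [627. 455.] 377 [1.0755 0.447  0.006 ]
white [252. 143.] 274 [ 0.5111 -0.2771  0.006 ]
```

View pics/tray2.png

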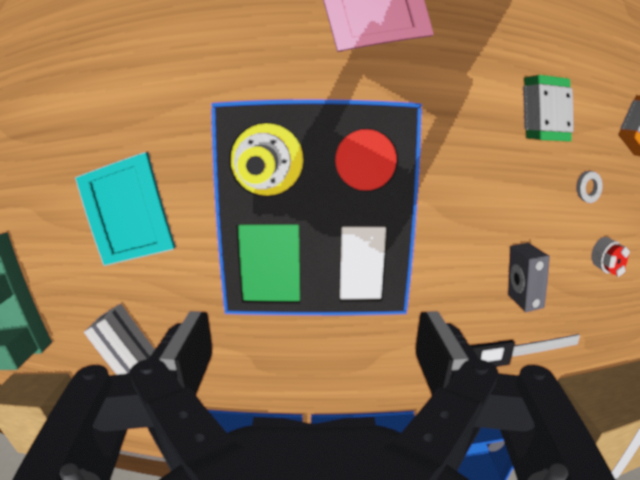

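The nut stands in the yellow recess (ring at 256,164, giving (0.526, -0.266)). The other floors are red (366,159), green (269,262) and white (362,263). The green carriage is at (549,108), the block at (528,276) and the red coupling at (612,258). Next is the green carriage.

>>> drive_tool(
  moves="0.03 0.05 0 0 0 0 0;0.06 0.11 0 0 0 0 0;0.09 0.17 0 0 0 0 0;0.11 0.23 0.02 0 0 0 0;0.11 0.237 0.06 0 0 0 0;0.11 0.237 0.085 0 0 0 0;0.11 0.237 0.085 0 0 0 0;0.11 0.237 0.085 0 0 0 0",
)

```text
time: 7.38
eef_pos: [0.4663, 0.0148, 0.1106]
eef_rot: [3.14, 0.001, 3.14]
force: [-0.4, -0.7, 0.8]
finger_gap: 1.001
grasp_force: 0.0
```

```bash
python3 - <<'E'
from h import *
d=cap("wrist","carr1"); b=cap("side"); a=cap("scene"); s=r.read_state(); print(s["eef_pos"],s["eef_rot"])
B=blobs(d,"green",amin=200)
for c,n,m in B[:3]:
  ys,xs=np.nonzero(m); print(c.round(),n,xs.min(),xs.max(),ys.min(),ys.max(),plane(d,c,.032).round(4))
# gray top
for c,n,m in blobs(d,"gray",(230,130,400,330),1000)[:2]:
  cn=cv2.findContours(m.astype(np.uint8),cv2.RETR_EXTERNAL,cv2.CHAIN_APPROX_NONE)[0]
  q=cv2.boxPoints(cv2.minAreaRect(max(cn,key=len))); print(c,n,[plane(d,p,.032)[:2].round(4).tolist() for p in q], plane(d,c,.032))
E
```

```text
[0.46706758 0.01482939 0.11143388] [3.14018869e+00 2.90802583e-03 3.14003856e+00]
[ 47. 381.] 1411 23 67 358 413 [ 0.5928 -0.2387  0.032 ]
[300. 207.] 1356 269 332 194 219 [0.4328 0.0072 0.032 ]
[307. 290.] 669 278 337 283 297 [0.4878 0.011  0.032 ]
[304.16484336 250.43610144] 4022 [[0.4413, -0.0128], [0.4385, 0.0278], [0.4818, 0.0315], [0.4851, -0.0115]] [0.46079653 0.00924195 0.032     ]
```

View pics/carr1.png

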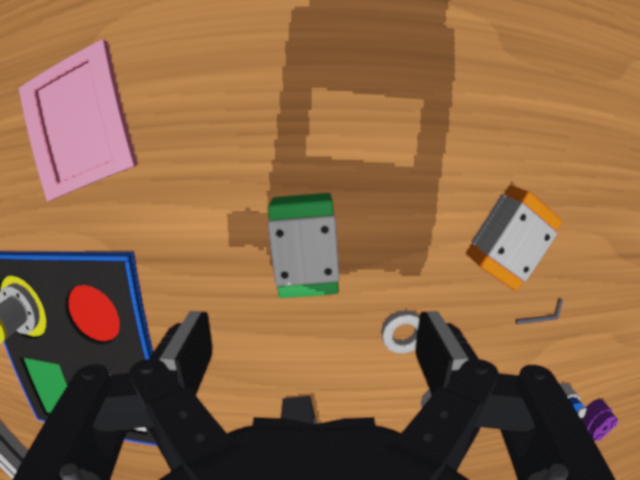

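The green carriage's grey top is centred at (304,250), turned about 4° from x. The washer at (400,332) is clear of the fingers. I'll check the top's height from two views before descending.

```bash
python3 - <<'E'
from h import *
d=cap("wrist"); b=cap("side")
c=blobs(d,"gray",(230,130,400,330),1000)[0][0]
for q,n,m in blobs(b,"gray",(322,250,368,278),60)[:2]: print(q,n,tri([(d,c),(b,q)]))
c=blobs(d,"green",(260,185,340,225),300)[0]; ys,xs=np.nonzero(c[2])
E
```

```text
[343.83870968 264.94516129] 310 (array([0.4615525 , 0.00911196, 0.03066099]), np.float64(0.0002533340582886234))
```

>>> drive_tool(
  moves="0.0055 -0.0055 0.03 0 0 -4 0;0.0055 -0.0055 0.065 0 0 -4 0;0.0055 -0.0055 0.065 0 0 -4 0;0.0055 -0.0055 0.065 0 0 -4 0",
)

```text
time: 8.12
eef_pos: [0.4616, 0.0099, 0.0462]
eef_rot: [3.14, 0.002, -3.072]
force: [-0.5, -0.9, -0.1]
finger_gap: 0.996
grasp_force: 0.0
```

>>> drive_tool(
  moves="0 0 0.02 0 0 0 0;0 0 0.038 0 0 0 0;0 0 0.038 0 0 0 255;0 0 0.038 0 0 0 255;0 0 0.038 0 0 0 255;0 0 0.038 0 0 0 255;0 0 0.038 0 0 0 255",
  squeeze=60,
)

```text
time: 9.0
eef_pos: [0.4623, 0.0099, 0.0089]
eef_rot: [3.141, 0.004, -3.072]
force: [0.0, -0.8, 7.3]
finger_gap: 0.478
grasp_force: 63.9
```

>>> drive_tool(
  moves="0 0 -0.02 0 0 0 255;0 0 -0.06 0 0 0 255;0 0 -0.12 0 0 0 255;0 0 -0.12 0 0 0 255",
)

```text
time: 9.5
eef_pos: [0.464, 0.0096, 0.1324]
eef_rot: [-3.142, 0.011, -3.072]
force: [1.0, 0.3, -4.7]
finger_gap: 0.477
grasp_force: 62.9
```

```bash
python3 -c "
from h import *
go(.625,-.264,.128); s=r.read_state(); print(s['finger_gap'],s['force'],s['eef_rot'],s['eef_pos'])"
```

```text
go [-0.1416 -0.2841  0.006 ] [0.  0.6 4. ]
0.47713627820263793 [ 1.00026176  0.2732216  -4.69141058] [-3.14154067  0.01120304 -3.07234032] [0.46398594 0.00960369 0.13244324]
```

>>> drive_tool(
  moves="-0.025 -0.05 0 0 0 2 255;-0.05 -0.1 0 0 0 4 255;-0.08 -0.16 0 0 0 4 255;-0.11 -0.22 0 0 0 4 255;-0.13 -0.26 0 0 0 4 255;-0.144 -0.284 0 0 0 4 255;-0.144 -0.284 0 0 0 4 255;-0.144 -0.284 0 0 0 4 255",
)

```text
time: 10.5
eef_pos: [0.6223, -0.2624, 0.1241]
eef_rot: [3.138, -0.003, 3.141]
force: [0.6, -0.2, -3.5]
finger_gap: 0.477
grasp_force: 63.0
```

```bash
python3 - <<'E'
from h import *
d=cap("wrist","gr2"); s=r.read_state(); print(s['finger_gap'],s['eef_rot'],s['eef_pos'])
for col,z in(("red",.006),("yellow",.052),("white",.006)):
  for c,n,m in blobs(d,col,amin=150)[:3]: print(col,c.round(),n,plane(d,c,z).round(4))
for c,n,m in blobs(d,"green",amin=150)[:4]: print(c.round(),n,plane(d,c,.15).round(4))
E
```

```text
0.47640132563101684 [ 3.13810367e+00 -2.65555700e-03  3.14146415e+00] [ 0.62250021 -0.26221889  0.12462464]
red [435. 113.] 4365 [ 0.5268 -0.175   0.006 ]
yellow [318. 108.] 2669 [ 0.53   -0.2594  0.052 ]
yellow [305. 104.] 1460 [ 0.5271 -0.2668  0.052 ]
white [429. 244.] 4481 [ 0.625  -0.1744  0.006 ]
white [289. 105.] 883 [ 0.5244 -0.2784  0.006 ]
white [105. 351.] 765 [ 0.7304 -0.4597  0.006 ]
[312. 248.] 9695 [ 0.5809 -0.2627  0.15  ]
[313. 399.] 1244 [ 0.6449 -0.2624  0.15  ]
[  9. 335.] 1205 [ 0.6255 -0.411   0.15  ]
```

>>> drive_tool(
  moves="-0.003 -0.0015 0.04 0 0 0 255;-0.003 -0.0015 0.08 0 0 0 255;-0.003 -0.0015 0.095 0 0 0 255;-0.003 -0.0015 0.103 0 0 0 255;-0.003 -0.0015 0.107 0 0 0 255;-0.003 -0.0015 0.109 0 0 0 255;-0.003 -0.0015 0.109 0 0 0 255",
)

```text
time: 11.42
eef_pos: [0.6274, -0.2651, 0.0185]
eef_rot: [3.141, 0.002, 3.141]
force: [-0.5, 0.1, -3.4]
finger_gap: 0.479
grasp_force: 62.9
```

>>> drive_tool(
  moves="0 0 0.001 0 0 0 255;0 0 0.002 0 0 0 255;0 0 0.003 0 0 0 255;0 0 0.003 0 0 0 255",
)

```text
time: 11.92
eef_pos: [0.627, -0.2649, 0.015]
eef_rot: [3.14, 0.001, 3.141]
force: [-1.4, 0.8, -1.0]
finger_gap: 0.475
grasp_force: 63.3
```

>>> drive_tool(
  moves="0 0 0.0005 0 0 0 255;0 0 0.001 0 0 0 255;0 0 0.0015 0 0 0 255;0 0 0.0015 0 0 0 255",
)

```text
time: 12.42
eef_pos: [0.6273, -0.2651, 0.0149]
eef_rot: [3.14, 0.001, 3.141]
force: [-6.0, 2.6, 7.7]
finger_gap: 0.476
grasp_force: 64.5
```

>>> drive_tool(
  moves="0 0 -0.001 0 0 0 95;0 0 -0.001 0 0 0 85;0 0 -0.03 0 0 0 85;0 0 -0.08 0 0 0 85;0 0.02 -0.12 0 0 0 0;0 0.08 -0.12 0 0 0 0;0 0.14 -0.12 0 0 0 0;0 0.2 -0.12 0 0 0 0",
)

```text
time: 13.42
eef_pos: [0.627, -0.0634, 0.1335]
eef_rot: [3.14, 0.002, 3.14]
force: [-0.3, 0.3, 0.1]
finger_gap: 0.999
grasp_force: 0.0
```

>>> drive_tool(
  moves="-0.005 0.05 0.01 0 0 0 0;-0.01 0.065 0.02 0 0 0 0;-0.01 0.065 0.02 0 0 0 0;-0.01 0.065 0.02 0 0 0 0",
)

```text
time: 13.92
eef_pos: [0.6371, -0.0014, 0.1134]
eef_rot: [3.14, 0.0, 3.14]
force: [-0.1, -0.3, -0.1]
finger_gap: 1.0
grasp_force: 0.0
```

```bash
python3 - <<'E'
from h import *
d=cap("wrist","blk1"); s=r.read_state(); print(s['finger_gap'],s['eef_rot'],s['eef_pos'])
for c,n,m in blobs(d,"dark",(200,150,420,330),500)[:3]:
  cn=cv2.findContours(m.astype(np.uint8),cv2.RETR_EXTERNAL,cv2.CHAIN_APPROX_NONE)[0]
  q=cv2.boxPoints(cv2.minAreaRect(max(cn,key=len))); print(c,n,q.round().tolist(),[plane(d,p,.044)[:2].round(4).tolist() for p in q], plane(d,c,.044))
E
```

```text
1.0016899532403498 [3.14033514e+00 8.34060050e-04 3.13914495e+00] [ 0.6372586  -0.00159572  0.11369948]
[314.36832413 209.33701657] 543 [[292.0, 206.0], [332.0, 198.0], [335.0, 213.0], [295.0, 220.0]] [[0.601, -0.0132], [0.5968, 0.0098], [0.6054, 0.0114], [0.6096, -0.0118]] [ 6.03278410e-01 -4.93898104e-04  4.40000000e-02]
```

View pics/blk1.png

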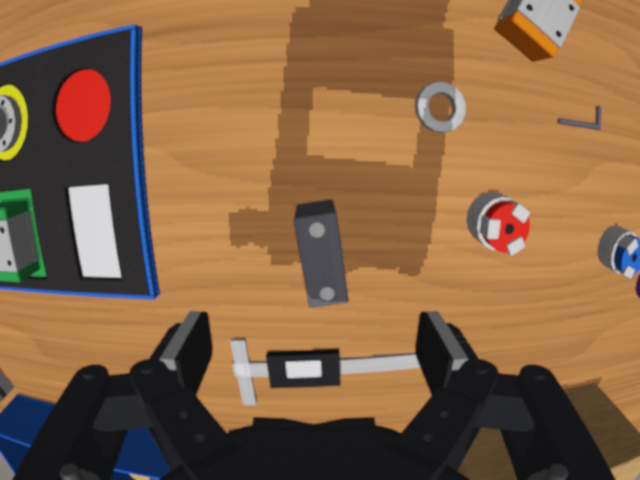

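The block's top runs from (313,207) to (328,300), with bolts at (317,230) and (327,294). A caliper lies at (240-415, 340-400).

```bash
python3 - <<'E'
from h import *
d=cap("wrist");b=cap("side")
h=cv2.cvtColor(d["pixels"],cv2.COLOR_BGR2HSV)
m=cv2.inRange(h,(0,0,95),(180,60,255));m[:218]=0;m[310:]=0;m[:,:290]=0;m[:,360:]=0
n,l,st,c=cv2.connectedComponentsWithStats(m)
P=[]
for i in range(1,n):
  if st[i,4]>40: print(c[i],st[i,4],plane(d,c[i],.046).round(4)); P.append(plane(d,c[i],.046))
print(plane(d,(240,345),.0),plane(d,(300,350),.0),plane(d,(410,352),0))
# top edge height across two views: far-left top corner (297,216) wrist
if len(P)>1: v=P[1]-P[0];print((P[0]+P[1])/2,np.degrees(np.arctan2(v[1],v[0])))
hb=cv2.resize(b["pixels"][225:270,230:290],None,fx=10,fy=10,interpolation=cv2.INTER_CUBIC);cv2.imwrite("pics/blkside.png",hb)
E
```

```text
[316.84615385 229.29059829] 234 [0.615  0.0007 0.046 ]
[323.7493188  297.07084469] 367 [0.6588 0.0051 0.046 ]
[ 0.72584315 -0.06206846  0.        ] [ 0.72971302 -0.01254233  0.        ] [0.73439926 0.07987524 0.        ]
[0.636927   0.00288055 0.046     ] 5.65583367907366
```

View pics/blkside.png

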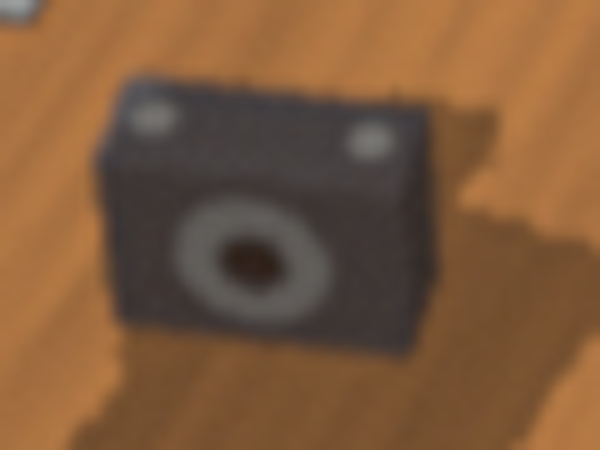

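In the side crop the bolts are at full-image (245.2,236.8) and (267,239). In the wrist view they are at (327,294) and (317,230).

```bash
python3 - <<'E'
from h import *
d=cap("wrist");b=cap("side")
A=tri([(d,(327,294)),(b,(245.2,236.8))]);B=tri([(d,(317,229.5)),(b,(267,239))]);print(A,B)
v=A[0]-B[0];m=(A[0]+B[0])/2;print(m,np.degrees(np.arctan2(v[1],v[0])))
P=[plane(d,p,.044) for p in((297,217),(309,306),(335,213),(347,302))]
for i in(0,2): v=P[i+1]-P[i];print(np.degrees(np.arctan2(v[1],v[0])))
print(np.mean(P,0))
go(m[0],m[1],.06,np.pi+np.radians(8))
E
```

```text
(array([0.65640975, 0.00712705, 0.04419284]), np.float64(0.0012145321615735299)) (array([0.61466725, 0.00073239, 0.04448927]), np.float64(0.0009926076331718762))
[0.6355385  0.00392972 0.04434106] 8.709597465625382
6.518262755187042
8.477234174168883
[0.63597959 0.00413911 0.044     ]
go [0.0017 0.005  0.0538] [ 0.1  0.1 -8.1]
```

>>> drive_tool(
  moves="0.0015 0.005 0.03 0 0 -8 0;0.0015 0.005 0.05 0 0 -8 0;0.0015 0.005 0.08 0 0 -8 0;0.0015 0.005 0.0975 0 0 -8 0;0.0015 0.005 0.0975 0 0 -8 255;0.0015 0.005 0.0975 0 0 -8 255;0.0015 0.005 0.0975 0 0 -8 255;0.0015 0.005 0.0975 0 0 -8 255",
  squeeze=50,
)

```text
time: 15.18
eef_pos: [0.6368, 0.0051, 0.0176]
eef_rot: [3.141, 0.004, -3.003]
force: [-0.1, -0.9, 6.2]
finger_gap: 0.295
grasp_force: 51.4
```

>>> drive_tool(
  moves="0 0 0 0 0 0 255;0 0 0 0 0 0 255;0 0 -0.02 0 0 0 255;0 0 -0.06 0 0 0 255;0 0 -0.11 0 0 0 255;0 0 -0.11 0 0 0 255;0 0 -0.11 0 0 0 255",
)

```text
time: 16.05
eef_pos: [0.6345, 0.0051, 0.1251]
eef_rot: [3.14, -0.001, -3.003]
force: [-1.1, 0.2, -3.1]
finger_gap: 0.298
grasp_force: 50.3
```

```bash
python3 -c "
from h import *
go(.626,-.1745,.127)"
```

```text
go [ 0.0333 -0.1767 -0.0023] [ 0.1 -0.1  8. ]
```

>>> drive_tool(
  moves="0.01 -0.05 0 0 0 4 255;0.02 -0.11 0 0 0 8 255;0.033 -0.16 0 0 0 8 255;0.033 -0.177 0 0 0 8 255;0.033 -0.177 0 0 0 8 255;0.033 -0.177 0 0 0 8 255;0.033 -0.177 0 0 0 8 255",
)

```text
time: 16.92
eef_pos: [0.6273, -0.1733, 0.1252]
eef_rot: [3.139, -0.0, -3.14]
force: [0.1, 0.3, -1.6]
finger_gap: 0.294
grasp_force: 50.5
```

```bash
python3 - <<'E'
from h import *
d=cap("wrist","wh1"); s=r.read_state(); print(s['finger_gap'],s['eef_rot'],s['eef_pos'])
for col,z in(("red",.006),("white",.006),("green",.038)):
  for c,n,m in blobs(d,col,amin=150)[:4]: print(col,c.round(),n,plane(d,c,z).round(4))
go(.626,-.1745,.127)
E
```

```text
0.29639424989469565 [ 3.13959794e+00  1.19763178e-05 -3.14040154e+00] [ 0.62737069 -0.17341147  0.12543016]
red [312. 100.] 5099 [ 0.5267 -0.1742  0.006 ]
white [180. 253.] 2922 [ 0.6379 -0.2763  0.006 ]
white [312. 215.] 2870 [ 0.6087 -0.1741  0.006 ]
white [ 50. 362.] 1171 [ 0.7617 -0.4536  0.006 ]
white [189. 109.] 1086 [ 0.5292 -0.262   0.006 ]
green [196. 229.] 4037 [ 0.6102 -0.2504  0.038 ]
go [ 0.0014 -0.0011 -0.0016] [0.1 0.  0.1]
```

View pics/wh1.png

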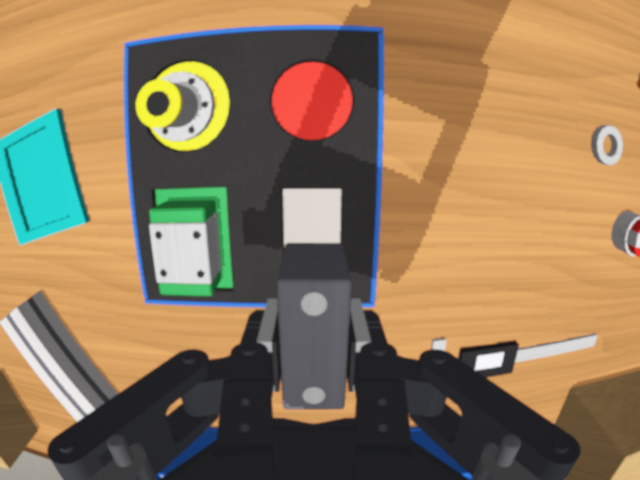

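The green carriage (185,245) and the nut (165,105) are seated. The held block lines up with the white floor (312,215).

>>> drive_tool(
  moves="0.001 -0.001 0.04 0 0 0 255;0.001 -0.001 0.08 0 0 0 255;0.001 -0.001 0.093 0 0 0 255;0.001 -0.001 0.098 0 0 0 255;0.001 -0.001 0.1 0 0 0 255;0.001 -0.001 0.1015 0 0 0 255;0.001 -0.001 0.1025 0 0 0 255;0.001 -0.001 0.1025 0 0 0 255",
)

```text
time: 17.98
eef_pos: [0.6267, -0.1759, 0.0237]
eef_rot: [3.14, 0.001, 3.141]
force: [0.1, -0.6, -1.6]
finger_gap: 0.292
grasp_force: 50.6
```

>>> drive_tool(
  moves="0 0 0.0005 0 0 0 255;0 0 0.001 0 0 0 255;0 0 0.0015 0 0 0 255;0 0 0.0015 0 0 0 255",
)

```text
time: 18.48
eef_pos: [0.6268, -0.1759, 0.0236]
eef_rot: [3.14, 0.001, 3.141]
force: [-4.9, 1.1, 7.7]
finger_gap: 0.293
grasp_force: 52.0
```

>>> drive_tool(
  moves="0 0 -0.001 0 0 0 140;0 0 -0.001 0 0 0 125;0 0 -0.03 0 0 0 125;0 0 -0.08 0 0 0 125;0 0.02 -0.12 0 0 0 0;0 0.08 -0.12 0 0 0 0;0 0.14 -0.12 0 0 0 0;0 0.2 -0.12 0 0 0 0",
)

```text
time: 19.48
eef_pos: [0.6264, 0.0257, 0.1421]
eef_rot: [3.14, 0.001, 3.14]
force: [0.4, 0.8, -0.3]
finger_gap: 1.0
grasp_force: 0.0
```

>>> drive_tool(
  moves="0.005 0.05 0 0 0 0 0;0.01 0.107 0.01 0 0 0 0;0.01 0.107 0.032 0 0 0 0;0.01 0.107 0.032 0 0 0 0;0.01 0.107 0.032 0 0 0 0",
)

```text
time: 20.1
eef_pos: [0.6168, 0.1299, 0.1101]
eef_rot: [3.14, 0.0, 3.139]
force: [-0.1, 0.2, -0.2]
finger_gap: 1.001
grasp_force: 0.0
```

```bash
python3 - <<'E'
from h import *
d=cap("wrist","cr1"); b=cap("side"); s=r.read_state(); print(s['finger_gap'],s['eef_rot'],s['eef_pos'])
def hc(d,col,box):
  ms=[m for _,_,m in blobs(d,col,box,5)]; ys,xs=np.nonzero(np.any(ms,0)); return cv2.minEnclosingCircle(np.c_[xs,ys].astype(np.float32))
c,R=hc(d,"red",(220,150,420,350)); e,_=hc(b,"red",(220,280,256,315)); print(c,R,e,plane(d,c,.036),tri([(d,c),(b,e)]))
go(*plane(d,c,.036)[:2],.06)
E
```

```text
1.0024843303593352 [3.13982000e+00 1.79219765e-03 3.13904805e+00] [0.61733569 0.12992901 0.11100261]
(317.51263427734375, 258.8644104003906) 27.963111877441406 (237.5, 294.0) [0.61517982 0.13271457 0.036     ] (array([0.61605874, 0.13263186, 0.0301345 ]), np.float64(0.001180285730974406))
go [0.0023 0.0027 0.051 ] [ 0.1  0.1 -0.1]
```

View pics/cr1.png

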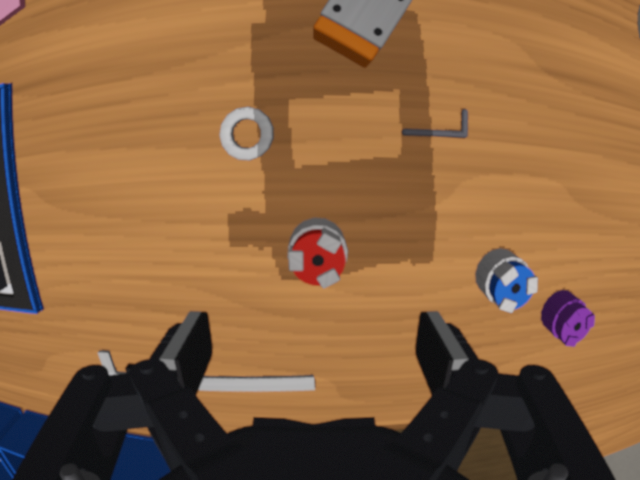

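The red coupling's spider is centred at (318,259), giving (0.6155, 0.1325), and nothing is near the fingers.

>>> drive_tool(
  moves="0.0015 0.0025 0.04 0 0 0 0;0.0015 0.0025 0.08 0 0 0 0;0.0015 0.0025 0.1025 0 0 0 0;0.0015 0.0025 0.1025 0 0 0 0;0.0015 0.0025 0.1025 0 0 0 255;0.0015 0.0025 0.1025 0 0 0 255;0.0015 0.0025 0.1025 0 0 0 255;0.0015 0.0025 0.1025 0 0 0 255",
  squeeze=40,
)

```text
time: 21.2
eef_pos: [0.6165, 0.134, 0.0097]
eef_rot: [3.14, 0.004, 3.141]
force: [-0.5, -0.7, 5.8]
finger_gap: 0.456
grasp_force: 40.7
```

>>> drive_tool(
  moves="0 0 0 0 0 0 255;0 0 0 0 0 0 255;0 0 -0.02 0 0 0 255;0 0 -0.06 0 0 0 255;0 0 -0.12 0 0 0 255;0 -0.05 -0.12 0 0 0 255;0.01 -0.11 -0.12 0 0 0 255;0.03 -0.17 -0.12 0 0 0 255",
)

```text
time: 22.2
eef_pos: [0.585, -0.0371, 0.1286]
eef_rot: [3.14, 0.002, -3.141]
force: [1.5, -0.4, -1.1]
finger_gap: 0.455
grasp_force: 40.5
```

>>> drive_tool(
  moves="0.03 -0.05 0 0 0 0 255;0.05 -0.1 0 0 0 0 255;0.06 -0.137 0 0 0 0 255;0.06 -0.137 0 0 0 0 255;0.06 -0.137 0 0 0 0 255;0.06 -0.137 0 0 0 0 255",
)

```text
time: 22.95
eef_pos: [0.5253, -0.1715, 0.1272]
eef_rot: [3.14, 0.0, -3.141]
force: [-0.1, 1.1, -0.8]
finger_gap: 0.454
grasp_force: 40.6
```

```bash
python3 - <<'E'
from h import *
d=cap("wrist","rd1"); s=r.read_state(); print(s['finger_gap'],s['eef_rot'],s['eef_pos'])
for c,n,m in blobs(d,"red",amin=100)[:4]: print(c.round(),n,plane(d,c,.006).round(4),plane(d,c,.15).round(4))
go(.5262,-.1745,.127)
E
```

```text
0.44992114149655904 [ 3.13970197e+00  2.86037239e-04 -3.14054183e+00] [ 0.52532141 -0.17150437  0.12714981]
[309. 239.] 4192 [ 0.5255 -0.1742  0.006 ] [ 0.4817 -0.1728  0.15  ]
[311. 344.] 3758 [ 0.6162 -0.1729  0.006 ] [ 0.5227 -0.1722  0.15  ]
[18. 14.] 960 [ 0.3141 -0.4347  0.006 ] [ 0.386  -0.2907  0.15  ]
go [-0.0009 -0.003   0.0001] [0.1 0.  0.1]
```

View pics/rd1.png

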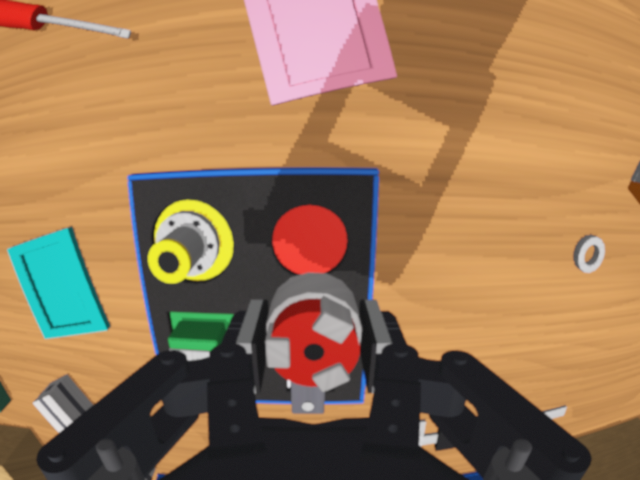

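The coupling is held upright over the red floor (309,239), about 3 mm off in y.

>>> drive_tool(
  moves="-0.001 -0.003 0.04 0 0 0 255;-0.001 -0.003 0.08 0 0 0 255;-0.001 -0.003 0.1 0 0 0 255;-0.001 -0.003 0.107 0 0 0 255;-0.001 -0.003 0.11 0 0 0 255;-0.001 -0.003 0.1115 0 0 0 255;-0.001 -0.003 0.1125 0 0 0 255;-0.001 -0.003 0.1125 0 0 0 255",
)

```text
time: 24.0
eef_pos: [0.5269, -0.1758, 0.0157]
eef_rot: [3.141, 0.002, 3.141]
force: [0.1, 0.1, 0.4]
finger_gap: 0.456
grasp_force: 40.9
```

>>> drive_tool(
  moves="0 0 0.0005 0 0 0 255;0 0 0.001 0 0 0 255;0 0 0.001 0 0 0 255",
)

```text
time: 24.38
eef_pos: [0.5269, -0.1758, 0.0156]
eef_rot: [3.14, 0.002, 3.141]
force: [-4.4, 1.3, 9.7]
finger_gap: 0.453
grasp_force: 41.5
```

>>> drive_tool(
  moves="0 0 -0.001 0 0 0 110;0 0 -0.001 0 0 0 95;0 0 -0.03 0 0 0 95;0 0 -0.08 0 0 0 95;0 0 -0.14 0 0 0 0;-0.04 -0.04 -0.18 0 0 0 0;-0.05 -0.045 -0.19 0 0 0 0;-0.05 -0.045 -0.19 0 0 0 0",
)

```text
time: 25.38
eef_pos: [0.5771, -0.2216, 0.2048]
eef_rot: [3.141, 0.003, 3.14]
force: [0.1, 0.5, -0.0]
finger_gap: 1.002
grasp_force: 0.0
```

```bash
python3 - <<'E'
from h import *
d=cap("wrist","end"); a=cap("scene"); b=cap("side"); s=r.read_state(); print(s['eef_pos'],s["joint_velocities"].round(3))
Bl=[("blue",(370,335,400,365),(165,343,200,375))]
for c,x,y in Bl:
  P=[(d_,blobs(d_,c,bx,5)[0][0]) for d_,bx in((a,x),(b,y))]; print(P[0][1],P[1][1],tri(P))
cv2.imwrite("pics/end2.png",np.hstack([cv2.resize(d["pixels"][60:340,180:460],(400,400)),cv2.resize(b["pixels"][140:420,100:380],(400,400))]))
E
```

```text
[ 0.57464121 -0.21990876  0.20142171] [ 0.002 -0.003  0.01  -0.001  0.     0.   ]
[384.04065041 346.88617886] [181.41176471 358.19909502] (array([0.64064804, 0.27390714, 0.02789   ]), np.float64(0.00104005125270447))
```

View pics/end2.png

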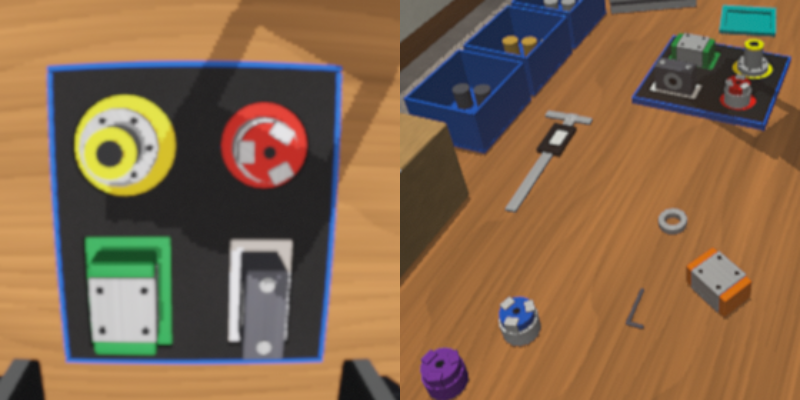

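All four parts stand flat in their recesses, and the orange carriage and blue coupling have not moved.

```bash
python3 -c "
from workcell import workorder
print(workorder.finish_job())"
```

```text
the job is handed in; nothing more can be done
None
```

The job is handed in: in the last pictures all four parts stand upright in their own recesses and the two look-alikes are where they started, after about 26 s on the robot's clock, though no verdict came back.

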